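Slide rack from behind the reagent bottles

ROBOT

A 7-joint arm with a two-finger parallel gripper is mounted at the origin on the work surface. World frame = base frame: x ahead of the robot, y to its left, z up, the work surface at z = 0. Lengths are in m, angles in rad, forces in N, time in s.
With the tool pointing down it reaches from about 0.35 to 0.9 m from the base axis. Payload 8.1 kg.
Tool frame: the origin (TCP) lies midway between the tips of the shut fingers; the grasp point (between the pads) lies 19 mm behind it; z points along the fingers, y is the line along which they close (so a half turn about z gives the same grasp; the last joint's range is limited). The gripper opens to 92 mm and grips with 3 to 60 N. Pads are 19 mm wide; open, the fingers measure 130 mm over their backs; the gripper's body (75 mm by 190 mm) begins 47 mm behind the grasp point.
Start: joints at [-0.103, 0.434, 0.025, 1.573, -0.012, 1.134, -0.075], TCP at [0.625, -0, 0.227] pointing down, gripper open.
Joint ranges: [-2.62, 2.62], [-0.44, 2.09], [-1.27, 1.32], [0.08, 2.57], [-1.32, 4.46], [0.12, 2], [-2.74, 2.74]. Speed limits (rad/s): [2.22, 2.22, 3.01, 3.01, 3.14, 3.14, 3.14].

INTERFACE

Orientations are given as a rotation vector (axis times angle).
In Python, from cell import arm gives the robot as it stands.
- The arm moves only by the tool carry_out, never from a script. Its arguments are lists of equal length, an entry for each row: "claw": the finger opening in cm, from 0 to 9.18; "delta_pos": the shift along the tool's x, y, z in cm, a list of three; "angular": the turn, a rotation vector about the tool's x, y, z in rad, a list of three. In form: {"claw": [claw, ...], "delta_pos": [[dx, dy, dz], ...], "angular": [[ax, ay, az], ...]}. A call has 1 to 20 rows; each row shifts and turns the commanded pose from where the row before left it, along the tool's axes as they then stand; what a row does not reach is not made up. A row lasts 1/10 s, in which the tool goes at most 50 mm and 8.59 degrees, less where a joint would pass 70% of its speed; a pose out of reach is approached as far as the arm can. A call with a gripper value outside its range is refused whole. The fingers move at their own pace and stop on an object; "force" is the grip in N (left out, the last holds). Time passes only in rows, so rows that do not move let the fingers close. It gives the time, the measured TCP pose, the force, the opening and the grip force at its end, in the units of the state.
- arm.observe(): the state, without advancing time (a new reading comes with each control period).
- arm.get_image(name): name is "scene" or "side" or "wrist"; returns a dict with "frame" (420x560x3 uint8, red, green, blue), "mtx" (3x3 intrinsics, pixels), "T" (4x4, takes a point from camera to world coordinates). Camera axes: x right, y down, z forward; pixel columns grow to the right and rows downward; lengths in m; the calibration is good to about 2 mm. A picture is of the moment at which its call begins. There is no depth.
- arm.sign_off(): hands the job in; it is judged then, once.
Trained networks look in a picture, given as the dict that the camera call returned (one of the last four; its "shot" number tells which), for a name from the list of things; names that differ only in an ending like _2 or _b are one class to them, and where a whole thing is asked for, a point or a joint stands for the part that bears it (a point fixed in the world has none). Each returns a list of dicts, best first, with "conf" (0 to 1); they miss things now and then, are a little off and sometimes report something else, mostly with a low value. They report only what shows in the picture. A call takes as long as a camera call.
- arm.look_for(label, picture): "centre" ([column, row] as shares, 0 to 1, of the picture: columns of its width, rows of its height, amid what is visible of it).
- arm.trace(label, picture): "region" (420x560 bool, what is visible of it) and "centre" ([column, row] as shares, 0 to 1, of the picture: columns of its width, rows of its height, amid what is visible of it).
- arm.place_of(label, picture): "centre" ([column, row] as shares, 0 to 1, of the picture: columns of its width, rows of its height: a listed point, or the origin of a listed thing).
The state is a dict: "clock": time; "joints": joint angles; "dq": joint speeds; "joint_efforts": joint torques, N m; "position": TCP position; "ee_rot": TCP orientation; "force": force on the tool from outside, world axes, zero at the start; "ft_torque": the same for the moment, N m; "width": opening from 0.0 (shut) to 1.0 (fully open); "gripper_force": force on a finger pad.
Only numpy, scipy, OpenCV 4.12 (cv2) and the standard library are available. Lean on these libraries where they do the work, as an engineer would, in place of code of your own. Each camera call takes 0.05 s, during which the arm holds its last target. There are 200 camera calls.

TASK

Move the three reagent bottles that stand in front of the slide rack over into the steel side tray, standing upright, before you lift the rack. Then lift the slide rack out and set it down centred in the black outline on the cork mounting board, its long side along the outline's long side. While it is there, put each bottle back upright in the very place where it stood at the start, and do not knock a bottle over or disturb the carton and the jar in the reagent tray.

Things in the scene. Friction and masses are not known exactly. Their poses are not given: they have to be found in the camera images.
- reagent_tray: Fixed grey plastic tray, 180 (x) by 250 (y) mm, rim 12 mm high, floor 4 mm thick; place and yaw vary. Origin: centre of its underside; x from its front (robot side) to its back, z up. The bottles stand in a row along its y at x = -45 mm, the rack behind them near x = 20, y = 0, carton and jar near x = 30, y = 90 and -90 (in either order).
- slide_rack: Open steel rack holding twelve glass slides on edge, 60 (x) by 96 (y) by 34 (z) mm, about 0.2 kg; rigid. Origin: centre of its underside, y along its long side. Grip it across its 60 mm width (along its x) at mid-length: about 35 mm of free room behind it, but only 6 to 14 mm between it and the bottles in front.
- round_bottle: Amber glass bottle with round body 48 mm in diameter up to 88 mm, paper label, with a round black screw cap 36 mm in diameter, 26 mm tall, its flat top 136 mm above the underside. Grip it there from above; below it a narrower neck reaches down to 100 mm. About 0.2 kg. Origin: centre of the underside. Stands in one of the three front places (varies), 58 mm apart.
- square_bottle: Amber glass bottle with square body 46 by 46 mm up to 80 mm, paper label, with a round black screw cap 30 mm in diameter, 26 mm tall, its flat top 122 mm above the underside. Grip it there from above; below it a narrower neck reaches down to 86 mm. About 0.2 kg. Origin: centre of the underside. Stands in one of the three front places (varies), 58 mm apart.
- cone_bottle: Amber glass bottle with conical body, 50 mm in diameter at the foot and narrowing upward, no label, with a round black rigid dropper top 22 mm in diameter, 30 mm tall, its flat top 132 mm above the underside. Grip it there from above; below it a narrower neck reaches down to 85 mm. About 0.2 kg. Origin: centre of the underside. Stands in one of the three front places (varies), 58 mm apart.
- side_tray: Fixed square stainless tray, the side area, 190 by 190 mm, rim 10 mm high and 3 mm thick, empty at the start, floor 3 mm thick. Origin: centre of its underside, x and y along its sides, z up. It stands on the left or on the right of the reagent tray, with a yaw up to 0.1 rad.
- mounting_board: Fixed cork board, 170 (x) by 190 (y) by 6 mm, its flat top 6 mm above its origin; centred on it a black painted (flat) outline of 80 by 116 mm inside, long side along the board's y. Origin: centre of its underside. It stands beyond the reagent tray from the side tray (left or right), with a yaw up to 0.1 rad.
- slide_carton: Bystander: yellow slide carton lying in the reagent tray beside the rack, 80 by 32 by 22 mm. Origin: centre of its underside. To be left alone.
- stain_jar: Bystander: small jar with a lid in the reagent tray beside the rack, 34 mm in diameter, 45 mm tall. Origin: centre of its underside. To be left alone.

How it is judged:
On the way, in this order (a step that is already met when the one before it is completed fails the run):
1. all three bottles stand released in the side tray, the rack still in its place (x of round_bottle in the frame of side_tray between -0.08 and 0.08 m and y of round_bottle in the frame of side_tray between -0.08 and 0.08 m and z of each of round_bottle, square_bottle, cone_bottle in the frame of side_tray below 0.012 m and angle between each of round_bottle, square_bottle, cone_bottle's own z axis and vertical below 0.15 rad and x of square_bottle in the frame of side_tray between -0.08 and 0.08 m and y of square_bottle in the frame of side_tray between -0.08 and 0.08 m and x of cone_bottle in the frame of side_tray between -0.08 and 0.08 m and y of cone_bottle in the frame of side_tray between -0.08 and 0.08 m and contact force between each of round_bottle, square_bottle, cone_bottle and the fingers below 0.1 N and distance of slide_rack from where it was at the start of the episode below 0.02 m), for 0.2 s.
2. the rack is set down in the outline on the mounting board while the three bottles stand in the side tray (x of round_bottle in the frame of side_tray between -0.08 and 0.08 m and y of round_bottle in the frame of side_tray between -0.08 and 0.08 m and z of each of round_bottle, square_bottle, cone_bottle in the frame of side_tray below 0.012 m and angle between each of round_bottle, square_bottle, cone_bottle's own z axis and vertical below 0.15 rad and x of square_bottle in the frame of side_tray between -0.08 and 0.08 m and y of square_bottle in the frame of side_tray between -0.08 and 0.08 m and x of cone_bottle in the frame of side_tray between -0.08 and 0.08 m and y of cone_bottle in the frame of side_tray between -0.08 and 0.08 m and contact force between each of round_bottle, square_bottle, cone_bottle, slide_rack and the fingers below 0.1 N and horizontal distance between slide_rack and mounting_board below 0.015 m and z of slide_rack in the frame of mounting_board between 0.002 and 0.011 m and angle between the y axis of slide_rack and the y axis of mounting_board, either way round below 0.2 rad and angle between slide_rack's own z axis and vertical below 0.1 rad), for 0.2 s.
At the end, for the whole second after the job is handed in: The slide rack rests on the mounting board, level, its centre within 15 mm of the board's centre and its long side within 0.2 rad of the outline's; each of the three bottles stands upright, within 15 mm of where it stood at the start; all are released and at rest (horizontal distance between slide_rack and mounting_board below 0.015 m and z of slide_rack in the frame of mounting_board between 0.002 and 0.011 m and angle between the y axis of slide_rack and the y axis of mounting_board, either way round below 0.2 rad and angle between each of slide_rack, round_bottle, square_bottle, cone_bottle's own z axis and vertical below 0.1 rad and contact force between each of slide_rack, round_bottle, square_bottle, cone_bottle and the fingers below 0.1 N and distance of each of round_bottle, square_bottle, cone_bottle from where it was at the start of the episode below 0.015 m and linear speed of each of round_bottle, square_bottle, cone_bottle, slide_rack below 0.02 m/s and angular speed of each of round_bottle, square_bottle, cone_bottle, slide_rack below 0.2 rad/s); the robot touches nothing.
It fails at once if the rack is lifted while a bottle still stands in, or is back in, its place (height (world z) of slide_rack above 0.03 m and distance of any of round_bottle, square_bottle, cone_bottle from where it was at the start of the episode below 0.05 m).
It fails at once if the carton or the jar is shifted by more than 15 mm (distance of any of slide_carton, stain_jar from where it was at the start of the episode above 0.015 m).
It fails at once if a bottle is knocked over (tilted more than 0.7 rad) (angle between any of round_bottle, square_bottle, cone_bottle's own z axis and vertical above 0.7 rad).
It also fails if it takes over 144 s, if anything falls off the work surface, if the arm or the gripper's body presses on something with over 40 N, if the wrist force passes 120 N, or if a joint passes its speed limit or range.

## Working session

There is one attempt and no reset: what is moved stays moved. The work goes in short steps, Python scripts to look and compute and a tool call to move; the robot and the scene stay as the last step left them, time stands still between calls to the robot, and variables do not carry over. Pictures are saved under pics/ and viewed, at most 14 in all, crops included, and the job is handed in when it is done.

Besides the shell and the picture viewer there is one more tool, called after ">>>" as name(argument=value, ...) on one line, values as JSON. carry_out: Moves the arm, as the interface text tells. Its arguments: {"type":"object","properties":{"claw":{"type":"array","items":{"type":"number"}},"delta_pos":{"type":"array","items":{"type":"array","items":{"type":"number"}}},"angular":{"type":"array","items":{"type":"array","items":{"type":"number"}}},"force":{"type":"number"}},"required":["claw","delta_pos","angular"]}

```bash
mkdir -p pics; cat > h.py <<'E'
import numpy as np, cv2
from cell import arm
from scipy.spatial.transform import Rotation as R
def ray(im,c,z):
    u=np.array([c[0]*560,c[1]*420,1.]); d=im["T"][:3,:3]@np.linalg.solve(im["mtx"],u); o=im["T"][:3,3]
    return o+d*(z-o[2])/d[2]
def proj(im,p):
    T=np.linalg.inv(im["T"]); q=im["mtx"]@(T[:3,:3]@np.asarray(p,float)+T[:3,3]); return q[:2]/q[2]
def save(im,n): cv2.imwrite(f"pics/{n}.png",im["frame"][:,:,::-1])
Z=dict(reagent_tray=0,slide_rack=.004,round_bottle=.004,square_bottle=.004,cone_bottle=.004,side_tray=0,mounting_board=0,slide_carton=.004,stain_jar=.004)
E
python3 - <<'E'
from h import *
np.set_printoptions(precision=4,suppress=True)
print(arm.observe())
for n in ["scene","side","wrist"]:
    im=arm.get_image(n); save(im,n+"0"); print(n,im["T"][:3,3],im["T"][:3,2])
    for k,z in Z.items():
        r=arm.place_of(k,im)[:2]
        print(k,[(np.round(a["centre"],3),round(a["conf"],2),ray(im,a["centre"],z)[:2]) for a in r])
E
```

```text
{'clock': 0.0, 'joints': array([-0.1026,  0.4352,  0.025 ,  1.5741, -0.0116,  1.134 , -0.0751]), 'dq': array([-0.0003, -0.0003,  0.0004, -0.0015, -0.0011,  0.0005,  0.0001]), 'joint_efforts': array([  0.0004, -66.7854,   0.9849, -31.4464,  -0.0605,   0.0428,
         0.0001]), 'position': array([ 0.6245, -0.0001,  0.226 ]), 'ee_rot': array([-2.2208, -2.2207,  0.0019]), 'force': array([-0.2948, -0.2851, -0.2374]), 'ft_torque': array([-0.033 ,  0.0647,  0.018 ]), 'gripper_force': 0.0, 'width': 0.9972667626826751}
scene [ 1.1957 -0.2685  0.535 ] [-0.7537  0.3075 -0.5808]
reagent_tray []
slide_rack [(array([0.557, 0.569]), 0.93, array([0.6293, 0.0283]))]
round_bottle [(array([0.574, 0.511]), 0.91, array([0.5633, 0.0843])), (array([0.689, 0.431]), 0.27, array([0.5021, 0.292 ]))]
square_bottle [(array([0.534, 0.529]), 0.77, array([0.5678, 0.028 ]))]
cone_bottle [(array([0.493, 0.542]), 0.89, array([ 0.5669, -0.0238])), (array([0.57 , 0.521]), 0.72, array([0.5751, 0.0734]))]
side_tray [(array([0.217, 0.567]), 0.88, array([ 0.4681, -0.3261]))]
mounting_board [(array([0.689, 0.431]), 0.87, ar
[... 948 characters left out ...]
]
stain_jar [(array([0.568, 0.55 ]), 0.54, array([ 0.6488, -0.0518]))]
wrist [0.6246 0.0708 0.3847] [-0.0003 -0.2659 -0.964 ]
reagent_tray [(array([0.486, 0.383]), 0.69, array([0.6143, 0.025 ]))]
slide_rack [(array([0.517, 0.377]), 0.6, array([0.6318, 0.0279]))]
round_bottle [(array([0.394, 0.245]), 0.69, array([0.5647, 0.0816]))]
square_bottle [(array([0.402, 0.379]), 0.97, array([0.5666, 0.0271])), (array([0.49 , 0.381]), 0.27, array([0.6167, 0.0262]))]
cone_bottle [(array([0.416, 0.506]), 0.97, array([ 0.5726, -0.0289]))]
side_tray []
mounting_board []
slide_carton [(array([0.538, 0.144]), 0.82, array([0.6422, 0.12  ]))]
stain_jar [(array([0.547, 0.561]), 0.91, array([ 0.6504, -0.0545]))]
```

View pics/side0.png

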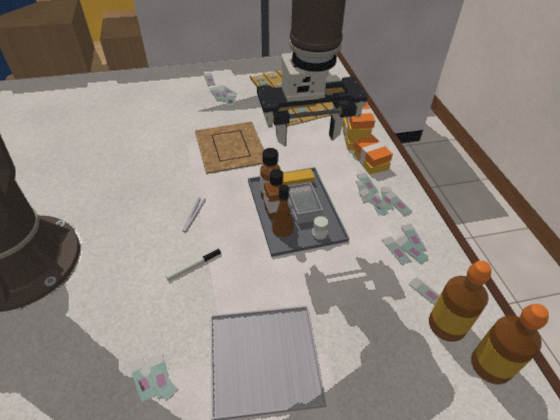

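View pics/wrist0.png

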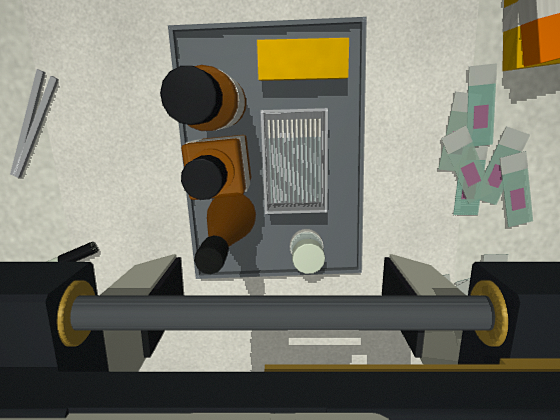

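View pics/scene0.png

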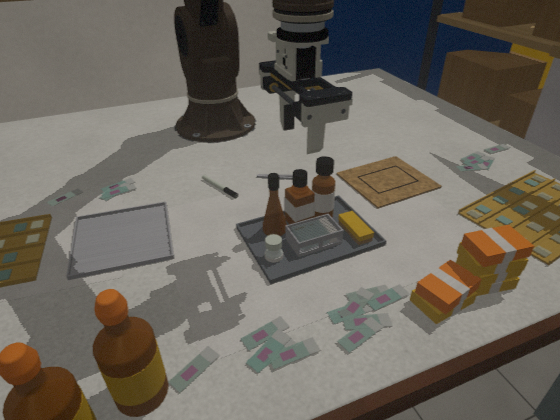

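The robot stands at the left of the side view. The steel tray is right (y<0, near (265,360)) and the cork board left (230,147). The wrist view shows the row as round (191,95), square (204,177) and cone (212,254), with the carton at (303,58), the jar at (308,255) and the rack at (295,160).

```bash
python3 - <<'E'
from h import *
np.set_printoptions(precision=4,suppress=True)
w=arm.get_image("wrist"); s=arm.get_image("side"); c=arm.get_image("scene")
def rect(im,l,z):
    t=arm.trace(l,im)
    if not t: print(l,"none"); return
    m=t[0]["region"].astype(np.uint8); k=max(cv2.findContours(m,0,2)[0],key=cv2.contourArea)
    h=cv2.convexHull(k)[:,0]
    P=np.array([ray(im,(p+.5)/[560,420],z)[:2] for p in h],np.float32)
    r=cv2.minAreaRect(P*1000); print(l,round(t[0]["conf"],2),np.round(r[0],1),np.round(r[1],1),round(r[2],2))
rect(w,"reagent_tray",.012);rect(w,"slide_rack",.038);rect(w,"slide_carton",.026);rect(w,"stain_jar",.049)
rect(s,"slide_rack",.038)
for i in (s,c): rect(i,"side_tray",.010); rect(i,"mounting_board",.006)
for p,z in zip([(191,95),(204,177),(212,254)],[.140,.126,.136]): print(ray(w,np.array(p)/[560,420],z))
# black caps in wrist
g=w["frame"].max(2); m=((g<45)*255).astype(np.uint8); m[262:]=0
n,_,st,ce=cv2.connectedComponentsWithStats(m)
for i in range(1,n):
    if st[i,4]>300: print(st[i],ce[i])
E
```

```text
reagent_tray 0.78 [616.1  26.7] [181.1 251.5] 2.3
slide_rack none
slide_carton 0.97 [643.3 117.8] [81.1 34.4] 1.21
stain_jar 0.79 [648.4 -56.2] [30.8 46.2] 12.25
slide_rack 0.82 [631.9  12.3] [ 71.5 124.7] 0.27
side_tray 0.59 [ 471.3 -326.6] [197.5 193.8] 84.66
mounting_board 0.59 [496.1 295.7] [172.7 198.7] 4.82
side_tray 0.65 [ 474.6 -322. ] [194.2 206.5] 85.13
mounting_board 0.75 [500.2 297.2] [183.5 199.6] 4.93
[0.5676 0.0824 0.14  ]
[0.5699 0.0287 0.126 ]
[ 0.5746 -0.0248  0.136 ]
[ 160   30   63  112 2935] [190.4583  94.3537]
[ 181  155   46   45 1550] [203.7865 176.8787]
[194 236  35  26 704] [212.1648 249.9616]
[ 58 242  40  20 379] [ 76.7625 253.5383]
```

>>> carry_out(claw=[6,6,6,6,6,6,6], delta_pos=[[-1.8,-1.05,0],[-1.8,-1.05,0],[-1.8,-1.05,0],[-1.8,-1.05,0],[-1.8,-1.05,0],[0,0,0],[0,0,0]], angular=[[0,0,0],[0,0,0],[0,0,0],[0,0,0],[0,0,0],[0,0,0],[0,0,0]], force=20)

```text
clock: 2.8
position: [0.5718, -0.0915, 0.227]
ee_rot: [2.224, 2.218, 0.0]
force: [0.1, -0.1, 0.2]
width: 0.655
gripper_force: 0.0
```

```bash
python3 - <<'E'
from h import *
np.set_printoptions(precision=4,suppress=True)
w=arm.get_image("wrist");save(w,"w1"); print(arm.observe()["position"],w["T"][:3,3])
for k,z in Z.items():
    print(k,[(np.round(a["centre"],3),round(a["conf"],2),ray(w,a["centre"],z)[:2]) for a in arm.place_of(k,w)[:1]])
g=w["frame"].max(2); m=((g<45)*255).astype(np.uint8); m[262:]=0
n,_,st,ce=cv2.connectedComponentsWithStats(m)
for i in range(1,n):
    if st[i,4]>300: print(st[i],ce[i],[ray(w,ce[i]/[560,420],z)[:2] for z in (.14,.126,.136)])
E
```

```text
[ 0.5723 -0.0904  0.227 ] [ 0.5715 -0.0206  0.385 ]
reagent_tray [(array([0.588, 0.151]), 0.79, array([0.6167, 0.0261]))]
slide_rack [(array([0.62 , 0.146]), 0.81, array([0.6335, 0.0277]))]
round_bottle []
square_bottle [(array([0.498, 0.142]), 0.89, array([0.5685, 0.0294]))]
cone_bottle [(array([0.507, 0.296]), 0.94, array([ 0.5733, -0.0303]))]
side_tray [(array([0.355, 0.886]), 0.75, array([ 0.4699, -0.3207]))]
mounting_board []
slide_carton []
stain_jar [(array([0.644, 0.374]), 0.74, array([ 0.6509, -0.0627]))]
[ 253   12   46   54 1917] [276.1716  38.4324] [array([0.568 , 0.0233]), array([0.5678, 0.0258]), array([0.5679, 0.024 ])]
[266 113  34  34 869] [282.2854 129.5316] [array([ 0.5715, -0.03  ]), array([ 0.5715, -0.0306]), array([ 0.5715, -0.0302])]
[ 96 156  42  27 510] [115.9784 169.6706] [array([ 0.4622, -0.0554]), array([ 0.4559, -0.0574]), array([ 0.4604, -0.056 ])]
```

View pics/w1.png

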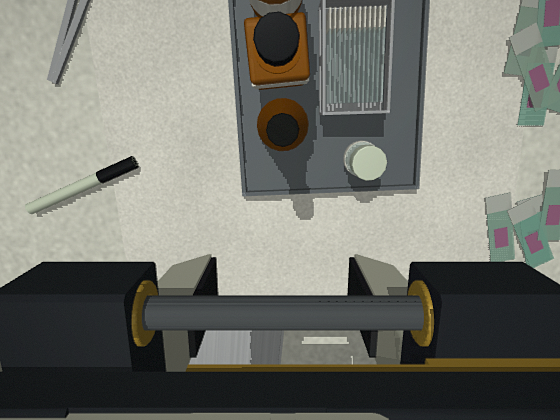

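The picture shows the cone cap at (282,130) and the square cap at (276,38), which agrees with the layout (cone about (0.572,-0.030)). I grasp the cone bottle.

>>> carry_out(claw=[6,6,6,6,6,6,6,6,6,6,6,6,6,6,6,1,1,1,1,1], delta_pos=[[1.5,0,0],[1.5,0,0],[1.5,0,0],[1.5,0,0],[0,0,1.5],[0,0,1.5],[0,0,1.5],[0,0,1.5],[0,0,1.5],[0,0,1.5],[0,0,1.5],[0,0,1],[0,0,1],[0,0,0],[0,0,0],[0,0,0],[0,0,0],[0,0,0],[0,0,0],[0,0,0]], angular=[[0,0,0],[0,0,0],[0,0,0],[0,0,0],[0,0,0],[0,0,0],[0,0,0],[0,0,0],[0,0,0],[0,0,0],[0,0,0],[0,0,0],[0,0,0],[0,0,0],[0,0,0],[0,0,0],[0,0,0],[0,0,0],[0,0,0],[0,0,0]], force=20)

```text
clock: 5.3
position: [0.5725, -0.03, 0.1019]
ee_rot: [2.222, 2.221, 0.0]
force: [0.9, 0.2, 0.3]
width: 0.27
gripper_force: 0.0
```

>>> carry_out(claw=[1,1,1,1,1,1,1,1,1,1,1,1], delta_pos=[[0,0,0],[0,0,0],[0,0,0],[0,0,0],[0,0,-0.5],[0,0,-1],[0,0,-1.5],[0,0,-2],[0,0,-2],[0,0,-1],[0,0,0],[0,0,0]], angular=[[0,0,0],[0,0,0],[0,0,0],[0,0,0],[0,0,0],[0,0,0],[0,0,0],[0,0,0],[0,0,0],[0,0,0],[0,0,0],[0,0,0]])

```text
clock: 6.5
position: [0.5722, -0.03, 0.1813]
ee_rot: [-2.221, -2.221, 0.0]
force: [-1.1, 0.3, -2.4]
width: 0.233
gripper_force: 20.0
```

>>> carry_out(claw=[1,1,1,1,1,1,1,1,1,1,1,1,1,1,1,1,1,1,1,1], delta_pos=[[-1,-0.3,0],[-1.5,-0.5,0],[-2,-0.6,0],[-2,-0.6,0],[-2,-0.6,0],[-2,-0.6,0],[-2,-0.6,0],[-2,-0.6,0],[-2,-0.6,0],[-2,-0.6,0],[-2,-0.6,0],[-2,-0.6,0],[-2,-0.6,0],[-2,-0.6,0],[-2,-0.6,0],[-2,-0.6,0],[-2,-0.6,0],[-2,-0.6,0],[-1,-0.3,0],[0,0,0]], angular=[[0,0,0],[0,0,0],[0,0,0],[0,0,0],[0,0,0],[0,0,0],[0,0,0],[0,0,0],[0,0,0],[0,0,0],[0,0,0],[0,0,0],[0,0,0],[0,0,0],[0,0,0],[0,0,0],[0,0,0],[0,0,0],[0,0,0],[0,0,0]])

```text
clock: 8.5
position: [0.4635, -0.3873, 0.1813]
ee_rot: [-2.225, -2.217, 0.002]
force: [1.3, 0.0, -1.1]
width: 0.237
gripper_force: 20.0
```

>>> carry_out(claw=[1,1,1,1,1,1,1,1,1,1,1,1], delta_pos=[[0,0,0],[0,0,0],[0,0,1],[0,0,1.5],[0,0,1.5],[0,0,1.5],[0,0,1],[0,0,0.5],[0,0,0.5],[0,0,0.5],[0,0,0],[0,0,0]], angular=[[0,0,0],[0,0,0],[0,0,0],[0,0,0],[0,0,0],[0,0,0],[0,0,0],[0,0,0],[0,0,0],[0,0,0],[0,0,0],[0,0,0]])

```text
clock: 9.7
position: [0.4656, -0.3852, 0.102]
ee_rot: [2.221, 2.221, 0.0]
force: [-0.3, -0.9, -1.5]
width: 0.234
gripper_force: 20.0
```

```bash
python3 - <<'E'
from h import *
o=arm.observe(); print(o["position"],o["force"],o["ee_rot"])
for n in ("side","scene"):
    im=arm.get_image(n); save(im,n+"2")
    for k in ("side_tray","cone_bottle"):
        for a in arm.place_of(k,im)[:1]: print(n,k,a["conf"],ray(im,a["centre"],.003))
E
```

```text
[ 0.4656312  -0.38516508  0.10201778] [-0.32256223 -0.86878802 -1.54526344] [2.22125648e+00 2.22093664e+00 1.59680186e-04]
side cone_bottle 0.75 [ 0.464714   -0.37926756  0.003     ]
scene side_tray 0.65 [ 0.47871519 -0.31935201  0.003     ]
scene cone_bottle 0.91 [ 0.46586052 -0.3842285   0.003     ]
```

View pics/side2.png

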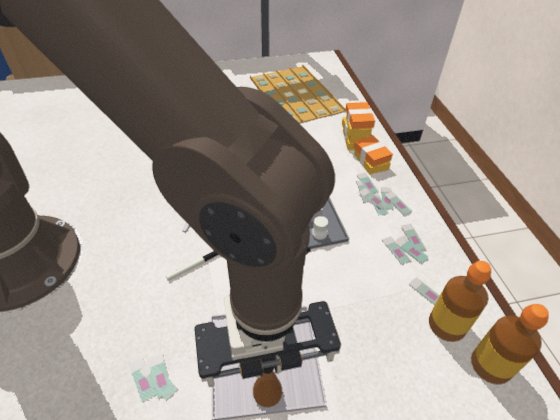

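The cone bottle stands well inside the steel tray at pixel (267,390). I release it and go on to the square bottle.

>>> carry_out(claw=[1,6,6,6,6,6,6,6,6,6,6,6,6,6,6], delta_pos=[[0,0,0.1],[0,0,0],[0,0,0],[0,0,0],[0,0,0],[0,0,0],[0,0,-0.6],[0,0,-1],[0,0,-2],[0,0,-2],[0,0,-2],[0,0,-2],[0,0,-2],[0,0,-1],[0,0,0]], angular=[[0,0,0],[0,0,0],[0,0,0],[0,0,0],[0,0,0],[0,0,0],[0,0,0],[0,0,0],[0,0,0],[0,0,0],[0,0,0],[0,0,0],[0,0,0],[0,0,0],[0,0,0]])

```text
clock: 11.5
position: [0.4662, -0.3856, 0.2287]
ee_rot: [2.219, 2.219, 0.001]
force: [1.6, -0.5, -1.3]
width: 0.658
gripper_force: 0.0
```

>>> carry_out(claw=[6,6,6,6,6,6,6,6,6,6,6,6,6,6,6], delta_pos=[[1.5,0.45,0],[3,0.9,0],[3,0.9,0],[3,0.9,0],[3,0.9,0],[3,0.9,0],[3,0.9,0],[3,0.9,0],[3,0.9,0],[3,0.9,0],[3,0.9,0],[3,0.9,0],[0,0,0],[0,0,0],[0,0,0]], angular=[[0,0,0],[0,0,0],[0,0,0],[0,0,0],[0,0,0],[0,0,0],[0,0,0],[0,0,0],[0,0,0],[0,0,0],[0,0,0],[0,0,0],[0,0,0],[0,0,0],[0,0,0]])

```text
clock: 13.0
position: [0.5682, -0.0404, 0.226]
ee_rot: [-2.222, -2.22, 0.002]
force: [-0.4, -1.1, 0.5]
width: 0.654
gripper_force: 0.0
```

```bash
cat > caps.py <<'E'
from h import *
np.set_printoptions(precision=4,suppress=True)
w=arm.get_image("wrist");save(w,"wc%d"%(arm.observe()["clock"]*10)); print(arm.observe()["position"],w["T"][:3,3])
for k,z in Z.items():
    print(k,[(np.round(a["centre"],3),round(a["conf"],2),ray(w,a["centre"],z)[:2]) for a in arm.place_of(k,w)[:1]])
g=w["frame"].max(2); m=((g<45)*255).astype(np.uint8); m[262:]=0
n,_,st,ce=cv2.connectedComponentsWithStats(m)
for i in range(1,n):
    if st[i,4]>300: print(st[i],ce[i],[ray(w,ce[i]/[560,420],z)[:2] for z in (.14,.126)])
E
python3 caps.py
```

```text
[ 0.5684 -0.0409  0.2262] [0.5681 0.0304 0.3839]
reagent_tray [(array([0.593, 0.279]), 0.74, array([0.617 , 0.0276]))]
slide_rack [(array([0.628, 0.276]), 0.8, array([0.6356, 0.0286]))]
round_bottle [(array([0.499, 0.136]), 0.96, array([0.5648, 0.0822]))]
square_bottle [(array([0.503, 0.279]), 0.83, array([0.5667, 0.0276]))]
cone_bottle []
side_tray [(array([0.506, 0.28 ]), 0.33, array([0.5683, 0.0272]))]
mounting_board [(array([0.587, 0.28 ]), 0.18, array([0.6135, 0.0272]))]
slide_carton [(array([0.653, 0.031]), 0.83, array([0.6438, 0.1196]))]
stain_jar [(array([0.647, 0.49 ]), 0.84, array([ 0.6508, -0.0618]))]
[ 249    0   60   62 2731] [280.0828  29.8111] [array([0.5664, 0.0788]), array([0.5663, 0.0816])]
[ 261   97   44   45 1504] [282.3577 119.1662] [array([0.5677, 0.0274]), array([0.5676, 0.0272])]
[106 206  41  25 453] [125.2517 217.9227] [array([ 0.4611, -0.0373]), array([ 0.4549, -0.0412])]
```

>>> carry_out(claw=[6,6,6,6,6,6,6,6,6,6,6,6,6,6,6,6,2,2,2,2], delta_pos=[[1.5,0,0],[2,0,0],[2,0,0],[1.3,0,0],[0,0,0],[0,0,1.5],[0,0,1.5],[0,0,1.5],[0,0,1.5],[0,0,1.5],[0,0,1.5],[0,0,1.5],[0,0,1.5],[0,0,1.2],[0,0,0],[0,0,0],[0,0,0],[0,0,0],[0,0,0],[0,0,0]], angular=[[0,0,0],[0,0,0],[0,0,0],[0,0,0],[0,0,0],[0,0,0],[0,0,0],[0,0,0],[0,0,0],[0,0,0],[0,0,0],[0,0,0],[0,0,0],[0,0,0],[0,0,0],[0,0,0],[0,0,0],[0,0,0],[0,0,0],[0,0,0]], force=20)

```text
clock: 15.5
position: [0.5692, 0.028, 0.0951]
ee_rot: [2.221, 2.221, 0.001]
force: [-0.2, -0.4, 0.0]
width: 0.357
gripper_force: 0.0
```

>>> carry_out(claw=[2,2,2,2,2,2,2,2,2,2,2], delta_pos=[[0,0,0],[0,0,0],[0,0,0],[0,0,-0.5],[0,0,-1],[0,0,-1.5],[0,0,-2],[0,0,-2],[0,0,-1],[0,0,0],[0,0,0]], angular=[[0,0,0],[0,0,0],[0,0,0],[0,0,0],[0,0,0],[0,0,0],[0,0,0],[0,0,0],[0,0,0],[0,0,0],[0,0,0]])

```text
clock: 16.6
position: [0.5687, 0.0279, 0.1743]
ee_rot: [-2.221, -2.221, 0.001]
force: [0.1, 0.1, -3.2]
width: 0.321
gripper_force: 20.0
```

>>> carry_out(claw=[2,2,2,2,2,2,2,2,2,2,2,2,2,2,2,2,2,2,2,2], delta_pos=[[-1,-0.3,0],[-1.5,-0.4,0],[-2,-0.55,0],[-2,-0.55,0],[-2,-0.55,0],[-2,-0.55,0],[-2,-0.55,0],[-2,-0.55,0],[-2,-0.55,0],[-2,-0.55,0],[-2,-0.55,0],[-2,-0.55,0],[-2,-0.55,0],[-2,-0.55,0],[-2,-0.55,0],[-2,-0.55,0],[-2,-0.55,0],[-2,-0.55,0],[-0.8,-0.4,0],[0,0,0]], angular=[[0,0,0],[0,0,0],[0,0,0],[0,0,0],[0,0,0],[0,0,0],[0,0,0],[0,0,0],[0,0,0],[0,0,0],[0,0,0],[0,0,0],[0,0,0],[0,0,0],[0,0,0],[0,0,0],[0,0,0],[0,0,0],[0,0,0],[0,0,0]])

```text
clock: 18.6
position: [0.4681, -0.3269, 0.1743]
ee_rot: [-2.225, -2.217, 0.002]
force: [0.4, 0.5, -1.9]
width: 0.318
gripper_force: 20.0
```

>>> carry_out(claw=[2,2,2,2,2,2,2,2,2,2,2,2], delta_pos=[[0,0,0],[0,0,0],[0,0,1],[0,0,1.5],[0,0,1.5],[0,0,1.5],[0,0,1],[0,0,0.5],[0,0,0.5],[0,0,0.5],[0,0,0],[0,0,0]], angular=[[0,0,0],[0,0,0],[0,0,0],[0,0,0],[0,0,0],[0,0,0],[0,0,0],[0,0,0],[0,0,0],[0,0,0],[0,0,0],[0,0,0]])

```text
clock: 19.8
position: [0.4701, -0.3251, 0.095]
ee_rot: [2.221, 2.221, 0.0]
force: [-0.5, 0.2, -1.7]
width: 0.319
gripper_force: 20.0
```

>>> carry_out(claw=[2,6,6,6,6,6,6,6,6,6,6,6,6,6,6], delta_pos=[[0,0,0.1],[0,0,0],[0,0,0],[0,0,0],[0,0,0],[0,0,0],[0,0,-0.4],[0,0,-1],[0,0,-2],[0,0,-2],[0,0,-2],[0,0,-2],[0,0,-2],[0,0,-2],[0,0,0]], angular=[[0,0,0],[0,0,0],[0,0,0],[0,0,0],[0,0,0],[0,0,0],[0,0,0],[0,0,0],[0,0,0],[0,0,0],[0,0,0],[0,0,0],[0,0,0],[0,0,0],[0,0,0]])

```text
clock: 21.3
position: [0.4713, -0.3259, 0.2314]
ee_rot: [2.218, 2.217, 0.003]
force: [0.4, -0.3, -0.3]
width: 0.652
gripper_force: 0.0
```

>>> carry_out(claw=[6.5,6.5,6.5,6.5,6.5,6.5,6.5,6.5,6.5,6.5,6.5,6.5,6.5,6.5,6.5], delta_pos=[[1.5,0.4,0],[2.9,0.9,0],[3,0.9,0],[3,0.9,0],[3,0.9,0],[3,0.8,0],[3,0.8,0],[3,0.8,0],[3,0.8,0],[3,0.8,0],[3,0.8,0],[2.3,0.8,0],[0,0,0],[0,0,0],[0,0,0]], angular=[[0,0,0],[0,0,0],[0,0,0],[0,0,0],[0,0,0],[0,0,0],[0,0,0],[0,0,0],[0,0,0],[0,0,0],[0,0,0],[0,0,0],[0,0,0],[0,0,0],[0,0,0]])

```text
clock: 22.8
position: [0.5653, 0.0113, 0.2272]
ee_rot: [-2.222, -2.22, 0.002]
force: [-0.7, -0.8, -0.3]
width: 0.708
gripper_force: 0.0
```

```bash
python3 caps.py
```

```text
[0.5654 0.011  0.2274] [0.5651 0.0822 0.3852]
reagent_tray [(array([0.592, 0.408]), 0.92, array([0.6154, 0.025 ]))]
slide_rack [(array([0.627, 0.403]), 0.75, array([0.6346, 0.028 ]))]
round_bottle [(array([0.503, 0.271]), 0.75, array([0.5642, 0.0824]))]
square_bottle []
cone_bottle []
side_tray []
mounting_board []
slide_carton [(array([0.65 , 0.179]), 0.82, array([0.6431, 0.118 ]))]
stain_jar [(array([0.647, 0.593]), 0.72, array([ 0.6512, -0.0587]))]
[ 256   85   56   58 2469] [283.5768 113.5994] [array([0.5656, 0.0825]), array([0.5656, 0.0825])]
```

>>> carry_out(claw=[6.5,6.5,6.5,6.5,6.5,6.5,6.5,6.5,6.5,6.5,6.5,6.5,6.5,6.5,2.5,2.5,2.5,2.5,2.5,2.5], delta_pos=[[1.5,0,0],[2.1,0,0],[2,0,0],[1.5,0,0],[0,0,0],[0,0,1.5],[0,0,1.5],[0,0,1.5],[0,0,1.5],[0,0,1.5],[0,0,1.5],[0,0,1.5],[0,0,1.4],[0,0,0],[0,0,0],[0,0,0],[0,0,0],[0,0,0],[0,0,0],[0,0,0]], angular=[[0,0,0],[0,0,0],[0,0,0],[0,0,0],[0,0,0],[0,0,0],[0,0,0],[0,0,0],[0,0,0],[0,0,0],[0,0,0],[0,0,0],[0,0,0],[0,0,0],[0,0,0],[0,0,0],[0,0,0],[0,0,0],[0,0,0],[0,0,0]], force=20)

```text
clock: 25.3
position: [0.5663, 0.0831, 0.1093]
ee_rot: [2.221, 2.221, 0.001]
force: [-1.3, -1.4, 4.7]
width: 0.387
gripper_force: 20.0
```

>>> carry_out(claw=[2.5,2.5,2.5,2.5,2.5,2.5,2.5,2.5,2.5,2.5,2.5], delta_pos=[[0,0,0],[0,0,0],[0,0,0],[0,0,-0.5],[0,0,-1],[0,0,-1.5],[0,0,-2],[0,0,-2],[0,0,-1],[0,0,0],[0,0,0]], angular=[[0,0,0],[0,0,0],[0,0,0],[0,0,0],[0,0,0],[0,0,0],[0,0,0],[0,0,0],[0,0,0],[0,0,0],[0,0,0]])

```text
clock: 26.4
position: [0.5657, 0.0829, 0.1883]
ee_rot: [-2.221, -2.221, 0.001]
force: [0.2, -0.4, -1.4]
width: 0.387
gripper_force: 20.0
```

>>> carry_out(claw=[2.5,2.5,2.5,2.5,2.5,2.5,2.5,2.5,2.5,2.5,2.5,2.5,2.5,2.5,2.5,2.5,2.5,2.5,2.5,2.5], delta_pos=[[-1,-0.3,0],[-1.5,-0.4,0],[-2,-0.5,0],[-2,-0.5,0],[-2,-0.5,0],[-2,-0.5,0],[-2,-0.5,0],[-2,-0.5,0],[-2,-0.5,0],[-2,-0.5,0],[-2,-0.5,0],[-2,-0.5,0],[-2,-0.5,0],[-2,-0.5,0],[-2,-0.5,0],[-2,-0.5,0],[-2,-0.5,0],[-1.4,-0.5,0],[-1,-0.4,0],[0,0,0]], angular=[[0,0,0],[0,0,0],[0,0,0],[0,0,0],[0,0,0],[0,0,0],[0,0,0],[0,0,0],[0,0,0],[0,0,0],[0,0,0],[0,0,0],[0,0,0],[0,0,0],[0,0,0],[0,0,0],[0,0,0],[0,0,0],[0,0,0],[0,0,0]])

```text
clock: 28.4
position: [0.4737, -0.2678, 0.1885]
ee_rot: [-2.224, -2.218, 0.001]
force: [0.1, 0.3, -1.5]
width: 0.391
gripper_force: 20.0
```

>>> carry_out(claw=[2.5,2.5,2.5,2.5,2.5,2.5,2.5,2.5,2.5,2.5,2.5,2.5], delta_pos=[[0,0,0],[0,0,0],[0,0,1],[0,0,1.5],[0,0,1.5],[0,0,1.5],[0,0,1],[0,0,0.5],[0,0,0.5],[0,0,0.5],[0,0,0],[0,0,0]], angular=[[0,0,0],[0,0,0],[0,0,0],[0,0,0],[0,0,0],[0,0,0],[0,0,0],[0,0,0],[0,0,0],[0,0,0],[0,0,0],[0,0,0]])

```text
clock: 29.6
position: [0.4751, -0.2661, 0.109]
ee_rot: [2.221, 2.221, 0.0]
force: [-0.1, 0.3, -2.2]
width: 0.386
gripper_force: 20.0
```

>>> carry_out(claw=[2.5,6.5,6.5,6.5,6.5,6.5,6.5,6.5,6.5,6.5,6.5,6.5,6.5,6.5,6.5], delta_pos=[[0,0,0.1],[0,0,0],[0,0,0],[0,0,0],[0,0,0],[0,0,0],[0,0,-0.4],[0,0,-1],[0,0,-2],[0,0,-2],[0,0,-2],[0,0,-2],[0,0,-2],[0,0,-0.5],[0,0,0]], angular=[[0,0,0],[0,0,0],[0,0,0],[0,0,0],[0,0,0],[0,0,0],[0,0,0],[0,0,0],[0,0,0],[0,0,0],[0,0,0],[0,0,0],[0,0,0],[0,0,0],[0,0,0]])

```text
clock: 31.1
position: [0.4754, -0.2662, 0.2277]
ee_rot: [2.22, 2.22, 0.001]
force: [0.3, 0.2, 0.2]
width: 0.708
gripper_force: 0.0
```

>>> carry_out(claw=[7.6,7.6,7.6,7.6,7.6,7.6,7.6,7.6,7.6,7.6,7.6,7.6,7.6,7.6], delta_pos=[[1.1,0.7,0],[2.1,1.5,0],[2.1,1.5,0],[2.1,1.5,0],[2.1,1.5,0],[2.1,1.5,0],[2.1,1.5,0],[2.1,1.5,0],[2.1,1.5,0],[2.1,1.5,0],[2.1,1.7,0],[0,0,0],[0,0,0],[0,0,0]], angular=[[0,0,0],[0,0,0],[0,0,0],[0,0,0],[0,0,0],[0,0,0],[0,0,0],[0,0,0],[0,0,0],[0,0,0],[0,0,0],[0,0,0],[0,0,0],[0,0,0]])

```text
clock: 32.5
position: [0.6333, -0.0455, 0.2259]
ee_rot: [-2.222, -2.22, 0.002]
force: [-0.7, -0.8, 0.5]
width: 0.828
gripper_force: 0.0
```

```bash
python3 caps.py; python3 - <<'E'
from h import *
c=arm.get_image("scene"); save(c,"scene3"); s=arm.get_image("side")
w=arm.get_image("wrist")
crop=cv2.resize(w["frame"][20:240,180:400,::-1],None,fx=2.7,fy=2.7,interpolation=cv2.INTER_CUBIC); cv2.imwrite("pics/rackcrop.png",crop)
for im in (c,s):
  for k in ("round_bottle","square_bottle","cone_bottle","side_tray"):
    for a in arm.place_of(k,im)[:1]: print(k,round(a["conf"],2),ray(im,a["centre"],.003 if k!="side_tray" else 0))
E
```

```text
[ 0.6333 -0.0458  0.2262] [0.6332 0.0254 0.3838]
reagent_tray [(array([0.472, 0.273]), 0.83, array([0.6149, 0.0249]))]
slide_rack [(array([0.51 , 0.265]), 0.89, array([0.6356, 0.0282]))]
round_bottle []
square_bottle []
cone_bottle []
side_tray []
mounting_board [(array([0.469, 0.269]), 0.24, array([0.6129, 0.0264]))]
slide_carton [(array([0.522, 0.014]), 0.76, array([0.6419, 0.1207]))]
stain_jar [(array([0.538, 0.474]), 0.57, array([ 0.6522, -0.0599]))]
[163   0  28 235 355] [175.3268 109.9803] [array([0.5656, 0.028 ]), array([0.5617, 0.0282])]
[ 43 201  41  25 447] [ 61.1454 213.9776] [array([ 0.4831, -0.0395]), array([ 0.4745, -0.0432])]
round_bottle 0.81 [ 0.47448328 -0.27104564  0.003     ]
square_bottle 0.63 [ 0.47338935 -0.33175663  0.003     ]
cone_bottle 0.71 [ 0.47432315 -0.38825894  0.003     ]
side_tray 0.72 [ 0.45992632 -0.32382217  0.        ]
round_bottle 0.58 [ 0.4752997  -0.26794743  0.003     ]
square_bottle 0.74 [ 0.47056974 -0.32819691  0.003     ]
cone_bottle 0.55 [ 0.46656546 -0.3822745   0.003     ]
side_tray 0.91 [ 0.47671583 -0.32507759  0.        ]
```

View pics/rackcrop.png

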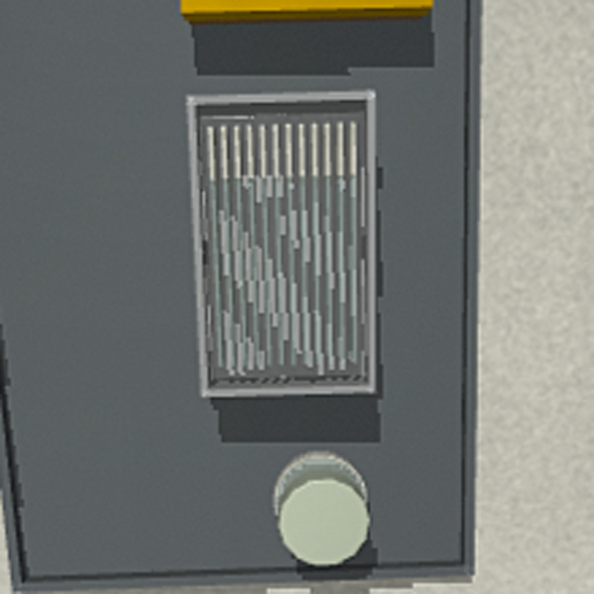

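View pics/scene3.png

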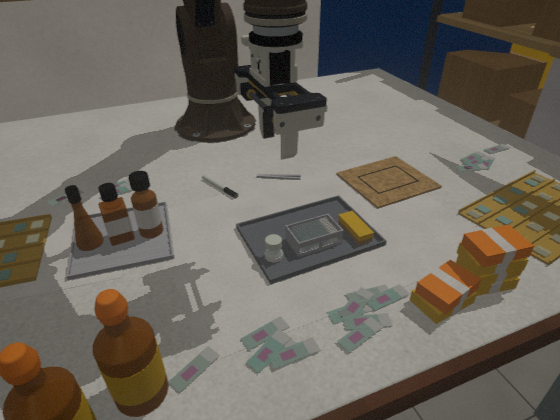

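The three bottles stand upright in the steel tray at around (118,218). The rack top's outer corners in the crop are (187,96), (375,91), (376,394) and (203,397).

```bash
python3 - <<'E'
from h import *
np.set_printoptions(precision=4,suppress=True)
w=arm.get_image("wrist")
P=np.array([ray(w,(np.array(p)/2.7+[180,20])/[560,420],.038)[:2] for p in [(187,96),(375,91),(376,394),(203,397)]])
print(P,cv2.minAreaRect((P*1000).astype(np.float32)),P.mean(0))
c=P[1:4:2]; print(np.arctan2(-(P[0]-P[3])[0],(P[0]-P[3])[1]),np.arctan2(-(P[1]-P[2])[0],(P[1]-P[2])[1]))
print(arm.observe()["position"], R.from_rotvec(arm.observe()["ee_rot"]).as_matrix())
E
```

```text
[[ 0.6051  0.0745]
 [ 0.6649  0.076 ]
 [ 0.6677 -0.0203]
 [ 0.6083 -0.0214]] ((636.4146728515625, 27.10205841064453), (59.86055374145508, 96.67450714111328), 1.6768755912780762) [0.6365 0.0272]
0.033498840258446155 0.02926730786150479
[ 0.634  -0.045   0.2267] [[ 0.0001  1.      0.    ]
 [ 1.     -0.0001 -0.    ]
 [-0.      0.     -1.    ]]
```

>>> carry_out(claw=[7.6,7.6,7.6,7.6,7.6,7.6,7.6,7.6,7.6,7.6,7.6,7.6,7.6,7.6,7.6,7.6,7.6], delta_pos=[[1.5,0,0],[2,0.1,0],[2,0.1,0],[1.7,0.05,0],[0,0,0],[0,0,2],[0,0,2],[0,0,2],[0,0,2],[0,0,2],[0,0,2],[0,0,2],[0,0,1],[0,0,1],[0,0,1],[0,0,0],[0,0,0]], angular=[[0,0,-0.015],[0,0,-0.015],[0,0,0],[0,0,0],[0,0,0],[0,0,0],[0,0,0],[0,0,0],[0,0,0],[0,0,0],[0,0,0],[0,0,0],[0,0,0],[0,0,0],[0,0,0],[0,0,0],[0,0,0]], force=30)

```text
clock: 35.3
position: [0.6353, 0.027, 0.057]
ee_rot: [2.188, 2.254, 0.0]
force: [0.1, 0.8, 0.7]
width: 0.829
gripper_force: 0.0
```

>>> carry_out(claw=[7.6,7.6,7.6,7.6,7.6,7.6,7.6,5,5,5,5,5,5,5], delta_pos=[[0,0,0.7],[0,0,0.7],[0,0,0.7],[0,0,0.7],[0,0,0.7],[0,0,0],[0,0,0],[0,0,0],[0,0,0],[0,0,0],[0,0,0],[0,0,0],[0,0,0],[0,0,0]], angular=[[0,0,0],[0,0,0],[0,0,0],[0,0,0],[0,0,0],[0,0,0],[0,0,0],[0,0,0],[0,0,0],[0,0,0],[0,0,0],[0,0,0],[0,0,0],[0,0,0]])

```text
clock: 36.7
position: [0.6355, 0.0271, 0.0221]
ee_rot: [2.188, 2.254, 0.001]
force: [1.2, 0.2, 3.6]
width: 0.647
gripper_force: 30.0
```

>>> carry_out(claw=[7.6,7.6,7.6,7.6,7.6,7.6,7.6,7.6,5,5,5,5,5,5,5], delta_pos=[[0,0,0],[0,0,0],[0,0,0],[0,0,0.4],[0,0,0.4],[0,0,0.2],[0,0,0],[0,0,0],[0,0,0],[0,0,0],[0,0,0],[0,0,0],[0,0,0],[0,0,0],[0,0,0]], angular=[[0,0,0],[0,0,0],[0,0,0],[0,0,0],[0,0,0],[0,0,0],[0,0,0],[0,0,0],[0,0,0],[0,0,0],[0,0,0],[0,0,0],[0,0,0],[0,0,0],[0,0,0]])

```text
clock: 38.2
position: [0.6352, 0.027, 0.0119]
ee_rot: [2.188, 2.254, 0.0]
force: [-0.2, 0.3, 1.8]
width: 0.652
gripper_force: 30.0
```

>>> carry_out(claw=[5,5,5,5,5,5,5,5,5,5,5,5], delta_pos=[[0,0,0],[0,0,-0.5],[0,0,-1],[0,0,-1.5],[0,0,-2],[0,0,-2],[0,0,-2],[0,0,-2],[0,0,-2],[0,0,-1],[0,0,0],[0,0,0]], angular=[[0,0,0],[0,0,0],[0,0,0],[0,0,0],[0,0,0],[0,0,0],[0,0,0],[0,0,0],[0,0,0],[0,0,0],[0,0,0],[0,0,0]])

```text
clock: 39.4
position: [0.6347, 0.027, 0.1515]
ee_rot: [-2.188, -2.254, 0.0]
force: [-0.7, 0.2, -2.8]
width: 0.652
gripper_force: 30.0
```

```bash
python3 - <<'E'
from h import *
np.set_printoptions(precision=4,suppress=True)
print(arm.observe()["position"])
s=arm.get_image("side"); c=arm.get_image("scene"); save(s,"side4"); save(c,"scene4")
for im,n in ((s,"side"),(c,"scene")):
  for a in arm.place_of("mounting_board",im)[:1]: print(n,a["centre"],round(a["conf"],2),ray(im,a["centre"],0),ray(im,a["centre"],.006))
for im,n,b in ((s,"side",(180,110,100,70)),(c,"scene",(320,140,130,80))):
  x,y,w,h=b; cv2.imwrite(f"pics/b_{n}.png",cv2.resize(im["frame"][y:y+h,x:x+w,::-1],None,fx=6,fy=6,interpolation=cv2.INTER_CUBIC))
E
```

```text
[0.6347 0.027  0.1515]
side [0.4077, 0.3488] 0.97 [0.4891 0.3024 0.    ] [0.4886 0.2947 0.006 ]
scene [0.6909, 0.4302] 0.89 [0.4962 0.2996 0.    ] [0.504  0.2932 0.006 ]
```

View pics/b_side.png

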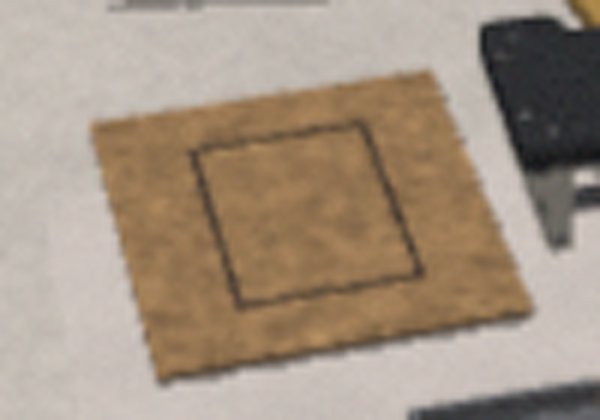

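View pics/b_scene.png

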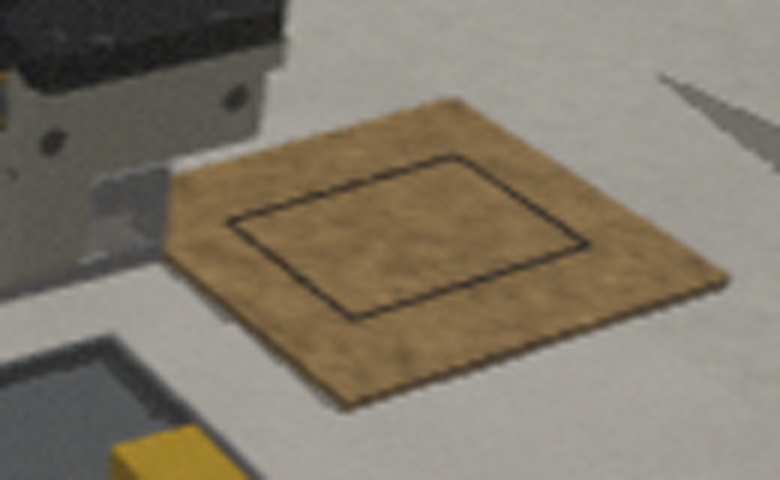

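The board is clear. The outline's corners in the side crop are (193,153), (364,123), (420,273) and (240,305). In the scene crop they are (230,222), (455,157), (588,245) and (352,319).

```bash
python3 - <<'E'
from h import *
np.set_printoptions(precision=4,suppress=True)
for n,o,Q in (("side",(180,110),[(193,153),(364,123),(420,273),(240,305)]),("scene",(320,140),[(230,222),(455,157),(588,245),(352,319)])):
    im=arm.get_image(n)
    P=np.array([ray(im,(np.array(p)/6+o)/[560,420],.006)[:2] for p in Q])
    print(n,P.mean(0),cv2.minAreaRect((P*1000).astype(np.float32)))
E
```

```text
side [0.4958 0.2993] ((496.01934814453125, 299.6737060546875), (83.53734588623047, 117.69249725341797), 4.177330493927002)
scene [0.4981 0.2999] ((498.0242004394531, 300.02386474609375), (81.65033721923828, 118.37690734863281), 4.011348247528076)
```

>>> carry_out(claw=[5,5,5,5,5,5,5,5,5,5,5,5,5,5,5,5,5,5,5], delta_pos=[[1,-0.45,0],[1.6,-0.75,0],[2,-0.95,0],[2,-0.95,0],[2,-0.95,0],[2,-0.95,0],[2,-0.95,0],[2,-0.95,0],[2,-0.95,0],[2,-0.95,0],[2,-0.95,0],[2,-0.95,0],[2,-0.95,0],[2,-0.95,0],[1,-0.35,0],[0,0,0],[0,0,0],[0,0,0],[0,0,0]], angular=[[0,0,0],[0,0,0],[0,0,0],[0,0,0],[0,0,0],[0,0,0],[0,0,0],[0,0,0],[0,0,0],[0,0,0],[0,0,0],[0,0,0],[0,0,0],[0,0,0],[0,0,0],[0,0,-0.02],[0,0,-0.02],[0,0,0],[0,0,0]])

```text
clock: 41.6
position: [0.4981, 0.2977, 0.1517]
ee_rot: [2.144, 2.295, -0.0]
force: [-0.3, 0.4, -2.3]
width: 0.653
gripper_force: 30.0
```

>>> carry_out(claw=[5,5,5,5,5,5,5,5,5], delta_pos=[[0,0,1],[0,0,2],[0,0,2],[0,0,2],[0,0,2],[0,0,1],[0,0,1],[0,0,0],[0,0,0]], angular=[[0,0,0],[0,0,0],[0,0,0],[0,0,0],[0,0,0],[0,0,0],[0,0,0],[0,0,0],[0,0,0]])

```text
clock: 42.5
position: [0.4977, 0.2992, 0.0421]
ee_rot: [2.143, 2.298, 0.001]
force: [0.2, 0.1, -2.4]
width: 0.646
gripper_force: 30.0
```

```bash
python3 - <<'E'
from h import *
o=arm.observe(); print(o["position"],o["ee_rot"],o["width"])
w=arm.get_image("wrist"); save(w,"w5")
E
```

```text
[0.49770712 0.29917472 0.04206392] [2.14250507e+00 2.29750515e+00 8.04493901e-04] 0.6457508016983501
```

View pics/w5.png

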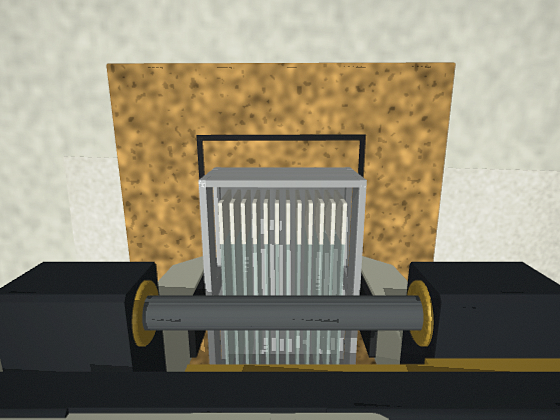

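The rack hangs square and centred over the outline, whose far edge is at row 138, columns 197–365. I lower it and release.

>>> carry_out(claw=[5,5,5,5,5,5,5], delta_pos=[[0,0,0.7],[0,0,0.7],[0,0,0.6],[0,0,0.4],[0,0,0.35],[0,0,0],[0,0,0]], angular=[[0,0,0],[0,0,0],[0,0,0],[0,0,0],[0,0,0],[0,0,0],[0,0,0]])

```text
clock: 43.25
position: [0.4975, 0.2991, 0.0141]
ee_rot: [2.142, 2.298, 0.0]
force: [-0.3, 0.4, -1.7]
width: 0.654
gripper_force: 30.0
```

>>> carry_out(claw=[5,7.6,7.6,7.6,7.6,7.6,7.6,7.6,7.6,7.6,7.6,7.6,7.6,7.6,7.6,7.6,7.6,7.6], delta_pos=[[0,0,0.1],[0,0,0],[0,0,0],[0,0,0],[0,0,0],[0,0,0],[0,0,-0.5],[0,0,-1],[0,0,-2],[0,0,-2],[0,0,-2],[0,0,-2],[0,0,-2],[0,0,-2],[0,0,-3],[0,0,-3],[0,0,-2],[0,0,0]], angular=[[0,0,0],[0,0,0],[0,0,0],[0,0,0],[0,0,0],[0,0,0],[0,0,0],[0,0,0],[0,0,0],[0,0,0],[0,0,0],[0,0,0],[0,0,0],[0,0,0],[0,0,0],[0,0,0],[0,0,0],[0,0,0]])

```text
clock: 45.05
position: [0.4987, 0.3001, 0.2324]
ee_rot: [2.142, 2.297, 0.01]
force: [0.7, -0.8, -0.1]
width: 0.825
gripper_force: 0.0
```

```bash
python3 - <<'E'
from h import *
np.set_printoptions(precision=4,suppress=True)
o=arm.observe(); print(o["position"],o["ee_rot"],o["width"])
for n in ("side","scene"):
    im=arm.get_image(n); x,y,w,h=(180,110,100,70) if n=="side" else (320,140,130,80)
    cv2.imwrite(f"pics/c_{n}.png",cv2.resize(im["frame"][y:y+h,x:x+w,::-1],None,fx=6,fy=6,interpolation=cv2.INTER_CUBIC))
    for k,z in (("slide_rack",.006),("mounting_board",0)):
        for a in arm.place_of(k,im)[:1]: print(n,k,a["conf"],ray(im,a["centre"],z))
E
```

```text
[0.4987 0.3001 0.2324] [2.1416 2.2967 0.0098] 0.8252690595317245
side slide_rack 0.92 [0.4918 0.2976 0.006 ]
side mounting_board 0.75 [0.4927 0.2994 0.    ]
scene slide_rack 0.65 [0.4763 0.3046 0.006 ]
scene mounting_board 0.85 [0.4965 0.3002 0.    ]
```

View pics/c_scene.png

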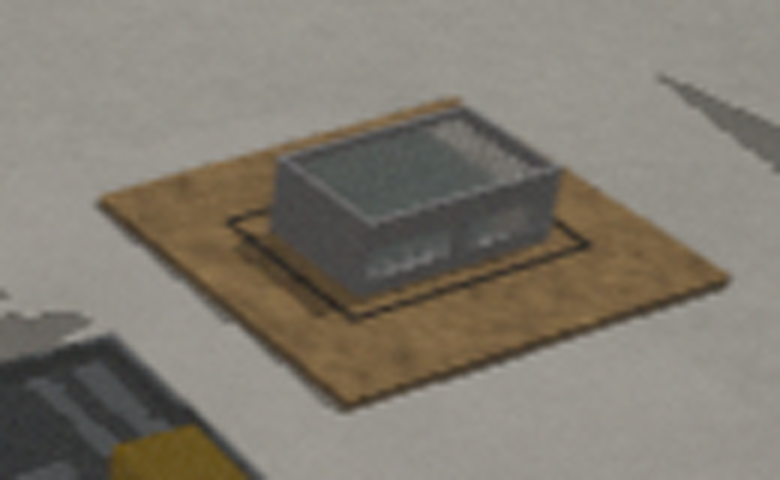

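The rack sits centred and square in the outline (scene crop, centre around (415,200)). Next I return the round bottle.

>>> carry_out(claw=[6.5,6.5,6.5,6.5,6.5,6.5,6.5,6.5,6.5,6.5,6.5,6.5,6.5,6.5,6.5,6.5,6.5,6.5,6.5,6.5], delta_pos=[[0,0,0],[-1.5,0,0],[-3,-0.15,0],[-3,-0.15,0],[-3,-0.15,0],[-3,-0.15,0],[-3,-0.15,0],[-3,-0.15,0],[-3,-0.15,0],[-3,-0.15,0],[-3,-0.15,0],[-3,-0.15,0],[-3,-0.15,0],[-3,-0.15,0],[-3,-0.15,0],[-3,-0.15,0],[-3,-0.15,0],[-3,0,0],[-3,0,0],[-3,0,0]], angular=[[0,0,0.07],[0,0,0],[0,0,0],[0,0,0],[0,0,0],[0,0,0],[0,0,0],[0,0,0],[0,0,0],[0,0,0],[0,0,0],[0,0,0],[0,0,0],[0,0,0],[0,0,0],[0,0,0],[0,0,0],[0,0,0],[0,0,0],[0,0,0]])

```text
clock: 47.35
position: [0.4735, -0.2579, 0.2279]
ee_rot: [-2.22, -2.222, 0.001]
force: [0.4, 0.6, -0.0]
width: 0.707
gripper_force: 0.0
```

>>> carry_out(claw=[6.5,6.5,6.5], delta_pos=[[-1,0,0],[0,0,0],[0,0,0]], angular=[[0,0,0],[0,0,0],[0,0,0]])

```text
clock: 47.65
position: [0.4745, -0.265, 0.2279]
ee_rot: [-2.22, -2.222, -0.0]
force: [-0.0, 0.3, 0.0]
width: 0.711
gripper_force: 0.0
```

>>> carry_out(claw=[6.5,6.5,6.5,6.5,6.5,6.5,6.5,6.5,6.5,6.5,2.5,2.5,2.5,2.5,2.5,2.5], delta_pos=[[-0.1,0.05,1.4],[0,0,1.5],[0,0,1.5],[0,0,1.5],[0,0,1.5],[0,0,1.5],[0,0,1.5],[0,0,1.5],[0,0,0],[0,0,0],[0,0,0],[0,0,0],[0,0,0],[0,0,0],[0,0,0],[0,0,0]], angular=[[0,0,0],[0,0,0],[0,0,0],[0,0,0],[0,0,0],[0,0,0],[0,0,0],[0,0,0],[0,0,0],[0,0,0],[0,0,0],[0,0,0],[0,0,0],[0,0,0],[0,0,0],[0,0,0]], force=20)

```text
clock: 49.25
position: [0.4755, -0.2671, 0.1095]
ee_rot: [2.221, 2.221, 0.0]
force: [-0.3, -0.4, 4.1]
width: 0.386
gripper_force: 20.0
```

>>> carry_out(claw=[2.5,2.5,2.5,2.5,2.5,2.5,2.5,2.5,2.5,2.5,2.5], delta_pos=[[0,0,0],[0,0,0],[0,0,0],[0,0,-0.5],[0,0,-1],[0,0,-1.5],[0,0,-2],[0,0,-2],[0,0,-1],[0,0,0],[0,0,0]], angular=[[0,0,0],[0,0,0],[0,0,0],[0,0,0],[0,0,0],[0,0,0],[0,0,0],[0,0,0],[0,0,0],[0,0,0],[0,0,0]])

```text
clock: 50.35
position: [0.4751, -0.2668, 0.1888]
ee_rot: [-2.221, -2.221, 0.0]
force: [0.0, -0.3, -2.5]
width: 0.389
gripper_force: 20.0
```

>>> carry_out(claw=[2.5,2.5,2.5,2.5,2.5,2.5,2.5,2.5,2.5,2.5,2.5,2.5,2.5,2.5,2.5,2.5,2.5,2.5,2.5,2.5], delta_pos=[[1,0.3,0],[1.5,0.4,0],[2,0.5,0],[2,0.5,0],[2,0.5,0],[2,0.5,0],[2,0.5,0],[2,0.5,0],[2,0.5,0],[2,0.5,0],[2,0.5,0],[2,0.5,0],[2,0.5,0],[2,0.5,0],[2,0.5,0],[2,0.5,0],[2,0.5,0],[1.5,0.5,0],[1,0.4,0],[0,0,0]], angular=[[0,0,0],[0,0,0],[0,0,0],[0,0,0],[0,0,0],[0,0,0],[0,0,0],[0,0,0],[0,0,0],[0,0,0],[0,0,0],[0,0,0],[0,0,0],[0,0,0],[0,0,0],[0,0,0],[0,0,0],[0,0,0],[0,0,0],[0,0,0]])

```text
clock: 52.35
position: [0.5665, 0.0847, 0.1887]
ee_rot: [-2.219, -2.223, 0.0]
force: [-0.1, -0.5, -2.2]
width: 0.383
gripper_force: 20.0
```

>>> carry_out(claw=[2.5,2.5,2.5,2.5,2.5,2.5,2.5,2.5,2.5,2.5,2.5,2.5], delta_pos=[[0,0,0],[0,0,0],[0,0,1],[0,0,1.5],[0,0,1.5],[0,0,1.5],[0,0,1],[0,0,0.5],[0,0,0.5],[0,0,0.3],[0,0,0],[0,0,0]], angular=[[0,0,0],[0,0,0],[0,0,0],[0,0,0],[0,0,0],[0,0,0],[0,0,0],[0,0,0],[0,0,0],[0,0,0],[0,0,0],[0,0,0]])

```text
clock: 53.55
position: [0.5667, 0.0831, 0.1116]
ee_rot: [2.221, 2.221, 0.001]
force: [-0.3, -0.2, -1.7]
width: 0.385
gripper_force: 20.0
```

>>> carry_out(claw=[2.5,2.5,6,6,6,6,6,6,6,6,6,6,6,6,6], delta_pos=[[0,0,0.15],[0,0,0],[0,0,0],[0,0,0],[0,0,0],[0,0,0],[0,0,0],[0,0,-0.3],[0,0,-1.5],[0,0,-2],[0,0,-2],[0,0,-2],[0,0,-2],[0,0,-2],[0,0,0]], angular=[[0,0,0],[0,0,0],[0,0,0],[0,0,0],[0,0,0],[0,0,0],[0,0,0],[0,0,0],[0,0,0],[0,0,0],[0,0,0],[0,0,0],[0,0,0],[0,0,0],[0,0,0]])

```text
clock: 55.05
position: [0.5679, 0.0833, 0.2307]
ee_rot: [2.22, 2.219, 0.007]
force: [-0.1, 0.9, 0.3]
width: 0.653
gripper_force: 0.0
```

>>> carry_out(claw=[6,6,6,6,6,6,6,6,6,6,6,6,6,6,6,6,6,6], delta_pos=[[-1.5,-0.35,0],[-2.8,-0.7,0],[-3,-0.7,0],[-3,-0.7,0],[-3,-0.7,0],[-3,-0.7,0],[-3,-0.7,0],[-3,-0.7,0],[-3,-0.7,0],[-3,-0.7,0],[-3,-0.7,0],[-3,-0.7,0],[-3,-0.7,0],[-2.5,-0.7,0],[-1,-0.2,0],[0,0,0],[0,0,0],[0,0,0]], angular=[[0,0,0],[0,0,0],[0,0,0],[0,0,0],[0,0,0],[0,0,0],[0,0,0],[0,0,0],[0,0,0],[0,0,0],[0,0,0],[0,0,0],[0,0,0],[0,0,0],[0,0,0],[0,0,0],[0,0,0],[0,0,0]])

```text
clock: 56.85
position: [0.4704, -0.3232, 0.2275]
ee_rot: [-2.219, -2.223, -0.001]
force: [0.5, -0.1, 0.7]
width: 0.659
gripper_force: 0.0
```

>>> carry_out(claw=[6,6,6,6,6,6,6,6,6,6,6,2,2,2,2,2,2,2], delta_pos=[[0,0,1.3],[0,0,1.5],[0,0,1.5],[0,0,1.5],[0,0,1.5],[0,0,1.5],[0,0,1.5],[0,0,1.5],[0,0,1.5],[0,0,0],[0,0,0],[0,0,0],[0,0,0],[0,0,0],[0,0,0],[0,0,0],[0,0,0],[0,0,0]], angular=[[0,0,0],[0,0,0],[0,0,0],[0,0,0],[0,0,0],[0,0,0],[0,0,0],[0,0,0],[0,0,0],[0,0,0],[0,0,0],[0,0,0],[0,0,0],[0,0,0],[0,0,0],[0,0,0],[0,0,0],[0,0,0]])

```text
clock: 58.65
position: [0.4699, -0.3251, 0.095]
ee_rot: [2.221, 2.221, 0.0]
force: [-1.6, -0.3, 4.9]
width: 0.324
gripper_force: 20.0
```

>>> carry_out(claw=[2,2,2,2,2,2,2,2,2,2], delta_pos=[[0,0,0],[0,0,0],[0,0,-0.5],[0,0,-1],[0,0,-1.5],[0,0,-2],[0,0,-2],[0,0,-1],[0,0,0],[0,0,0]], angular=[[0,0,0],[0,0,0],[0,0,0],[0,0,0],[0,0,0],[0,0,0],[0,0,0],[0,0,0],[0,0,0],[0,0,0]])

```text
clock: 59.65
position: [0.4696, -0.3247, 0.1743]
ee_rot: [-2.221, -2.221, 0.0]
force: [0.2, 0.2, -1.8]
width: 0.324
gripper_force: 20.0
```

>>> carry_out(claw=[2,2,2,2,2,2,2,2,2,2,2,2,2,2,2,2,2,2,2,2], delta_pos=[[1.3,0.3,0],[2,0.55,0],[2,0.55,0],[2,0.55,0],[2,0.55,0],[2,0.55,0],[2,0.55,0],[2,0.55,0],[2,0.55,0],[2,0.55,0],[2,0.55,0],[2,0.55,0],[2,0.55,0],[2,0.55,0],[2,0.55,0],[2,0.55,0],[2,0.55,0],[1,0.55,0],[0.6,0.3,0],[0.4,0,0]], angular=[[0,0,0],[0,0,0],[0,0,0],[0,0,0],[0,0,0],[0,0,0],[0,0,0],[0,0,0],[0,0,0],[0,0,0],[0,0,0],[0,0,0],[0,0,0],[0,0,0],[0,0,0],[0,0,0],[0,0,0],[0,0,0],[0,0,0],[0,0,0]])

```text
clock: 61.65
position: [0.5694, 0.0282, 0.1743]
ee_rot: [-2.221, -2.221, 0.001]
force: [-0.7, -0.3, -1.7]
width: 0.32
gripper_force: 20.0
```

>>> carry_out(claw=[2,2,2,2,2,2,2,2,2,2,2,2], delta_pos=[[0,0,0],[0,0,0],[0,0,1],[0,0,1.5],[0,0,1.5],[0,0,1.5],[0,0,1],[0,0,0.5],[0,0,0.5],[0,0,0.3],[0,0,0],[0,0,0]], angular=[[0,0,0],[0,0,0],[0,0,0],[0,0,0],[0,0,0],[0,0,0],[0,0,0],[0,0,0],[0,0,0],[0,0,0],[0,0,0],[0,0,0]])

```text
clock: 62.85
position: [0.5697, 0.028, 0.0971]
ee_rot: [2.221, 2.221, 0.001]
force: [1.0, -0.9, -2.2]
width: 0.324
gripper_force: 20.0
```

>>> carry_out(claw=[2,2,6,6,6,6,6,6,6,6,6,6,6,6,6,6], delta_pos=[[0,0,0.15],[0,0,0],[0,0,0],[0,0,0],[0,0,0],[0,0,0],[0,0,0],[0,0,-0.3],[0,0,-1],[0,0,-2],[0,0,-2],[0,0,-2],[0,0,-2],[0,0,-2],[0,0,-2],[0,0,0]], angular=[[0,0,0],[0,0,0],[0,0,0],[0,0,0],[0,0,0],[0,0,0],[0,0,0],[0,0,0],[0,0,0],[0,0,0],[0,0,0],[0,0,0],[0,0,0],[0,0,0],[0,0,0],[0,0,0]])

```text
clock: 64.45
position: [0.571, 0.0281, 0.2319]
ee_rot: [2.219, 2.219, 0.007]
force: [-0.2, -0.4, 1.2]
width: 0.656
gripper_force: 0.0
```

>>> carry_out(claw=[6,6,6,6,6,6,6,6,6,6,6,6,6,6,6,6,6,6], delta_pos=[[-1.5,-0.4,0],[-2.8,-0.75,0],[-3,-0.75,0],[-3,-0.75,0],[-3,-0.75,0],[-3,-0.75,0],[-3,-0.75,0],[-3,-0.75,0],[-3,-0.75,0],[-3,-0.75,0],[-3,-0.75,0],[-3,-0.75,0],[-3,-0.75,0],[-2.5,-0.75,0],[-1.5,-0.3,0],[0,0,0],[0,0,0],[0,0,0]], angular=[[0,0,0],[0,0,0],[0,0,0],[0,0,0],[0,0,0],[0,0,0],[0,0,0],[0,0,0],[0,0,0],[0,0,0],[0,0,0],[0,0,0],[0,0,0],[0,0,0],[0,0,0],[0,0,0],[0,0,0],[0,0,0]])

```text
clock: 66.25
position: [0.4655, -0.3833, 0.228]
ee_rot: [-2.219, -2.223, -0.001]
force: [0.3, -0.2, 0.6]
width: 0.657
gripper_force: 0.0
```

Down 12.6 cm to 0.102.

>>> carry_out(claw=[6,6,6,6,6,6,6,6,6,6,6,1,1,1,1,1,1,1,1,1], delta_pos=[[0,0,1],[0,0,1.5],[0,0,1.5],[0,0,1.5],[0,0,1.5],[0,0,1.5],[0,0,1.5],[0,0,1.5],[0,0,1.1],[0,0,0],[0,0,0],[0,0,0],[0,0,0],[0,0,0],[0,0,0],[0,0,0],[0,0,0],[0,0,0],[0,0,0],[0,0,0]], angular=[[0,0,0],[0,0,0],[0,0,0],[0,0,0],[0,0,0],[0,0,0],[0,0,0],[0,0,0],[0,0,0],[0,0,0],[0,0,0],[0,0,0],[0,0,0],[0,0,0],[0,0,0],[0,0,0],[0,0,0],[0,0,0],[0,0,0],[0,0,0]])

```text
clock: 68.25
position: [0.4651, -0.385, 0.1024]
ee_rot: [2.221, 2.221, 0.0]
force: [0.8, -0.6, 1.6]
width: 0.234
gripper_force: 20.0
```

>>> carry_out(claw=[1,1,1,1,1,1,1,1,1,1], delta_pos=[[0,0,0],[0,0,0],[0,0,-0.5],[0,0,-1],[0,0,-1.5],[0,0,-2],[0,0,-2],[0,0,-1],[0,0,0],[0,0,0]], angular=[[0,0,0],[0,0,0],[0,0,0],[0,0,0],[0,0,0],[0,0,0],[0,0,0],[0,0,0],[0,0,0],[0,0,0]])

```text
clock: 69.25
position: [0.4646, -0.3847, 0.1818]
ee_rot: [-2.221, -2.221, -0.0]
force: [-0.2, 0.0, -3.0]
width: 0.235
gripper_force: 20.0
```

>>> carry_out(claw=[1,1,1,1,1,1,1,1,1,1,1,1,1,1,1,1,1,1,1,1], delta_pos=[[1.5,0.35,0],[2,0.6,0],[2,0.6,0],[2,0.6,0],[2,0.6,0],[2,0.6,0],[2,0.6,0],[2,0.6,0],[2,0.6,0],[2,0.6,0],[2,0.6,0],[2,0.6,0],[2,0.6,0],[2,0.6,0],[2,0.6,0],[2,0.6,0],[2,0.6,0],[1,0.5,0],[0.6,0.3,0],[0.4,0,0]], angular=[[0,0,0],[0,0,0],[0,0,0],[0,0,0],[0,0,0],[0,0,0],[0,0,0],[0,0,0],[0,0,0],[0,0,0],[0,0,0],[0,0,0],[0,0,0],[0,0,0],[0,0,0],[0,0,0],[0,0,0],[0,0,0],[0,0,0],[0,0,0]])

```text
clock: 71.25
position: [0.5723, -0.0297, 0.1818]
ee_rot: [-2.221, -2.221, 0.001]
force: [0.3, -0.7, -2.0]
width: 0.233
gripper_force: 20.0
```

>>> carry_out(claw=[1,1,1,1,1,1,1,1,1,1,1,1], delta_pos=[[0,0,0],[0,0,0],[0,0,1],[0,0,1.5],[0,0,1.5],[0,0,1.5],[0,0,1],[0,0,0.5],[0,0,0.5],[0,0,0.3],[0,0,0],[0,0,0]], angular=[[0,0,0],[0,0,0],[0,0,0],[0,0,0],[0,0,0],[0,0,0],[0,0,0],[0,0,0],[0,0,0],[0,0,0],[0,0,0],[0,0,0]])

```text
clock: 72.45
position: [0.5726, -0.03, 0.1046]
ee_rot: [2.221, 2.221, 0.001]
force: [0.7, -0.0, -1.4]
width: 0.237
gripper_force: 20.0
```

>>> carry_out(claw=[1,1,6,6,6,6,6,6,6,6,6,6,6,6,6,6], delta_pos=[[0,0,0.15],[0,0,0],[0,0,0],[0,0,0],[0,0,0],[0,0,0],[0,0,0],[0,0,-0.3],[0,0,-1],[0,0,-2],[0,0,-2],[0,0,-2],[0,0,-2],[0,0,-2],[0,0,-2],[0,0,0]], angular=[[0,0,0],[0,0,0],[0,0,0],[0,0,0],[0,0,0],[0,0,0],[0,0,0],[0,0,0],[0,0,0],[0,0,0],[0,0,0],[0,0,0],[0,0,0],[0,0,0],[0,0,0],[0,0,0]])

```text
clock: 74.05
position: [0.574, -0.0301, 0.2394]
ee_rot: [2.219, 2.219, 0.007]
force: [0.9, 0.3, -0.2]
width: 0.651
gripper_force: 0.0
```

>>> carry_out(claw=[6,6,6,6,6,6], delta_pos=[[-2,0,-0.5],[-3,0,0],[-2,0,0],[0,0,0],[0,0,0],[0,0,0]], angular=[[0,0,0],[0,0,0],[0,0,0],[0,0,0],[0,0,0],[0,0,0]])

```text
clock: 74.65
position: [0.5723, -0.0987, 0.2405]
ee_rot: [-2.219, -2.222, -0.0]
force: [0.3, -0.2, 0.5]
width: 0.657
gripper_force: 0.0
```

```bash
python3 caps.py; python3 - <<'E'
from h import *
c=arm.get_image("scene"); save(c,"scene6"); s=arm.get_image("side")
for im in (c,s):
  for k,z in list(Z.items())[1:]:
    z=.006 if k=="slide_rack" else z
    for a in arm.place_of(k,im)[:1]: print(k,round(a["conf"],2),ray(im,a["centre"],z)[:2])
E
```

```text
[ 0.5724 -0.0986  0.2406] [ 0.5718 -0.028   0.3986]
reagent_tray [(array([0.585, 0.135]), 0.94, array([0.6162, 0.0272]))]
slide_rack []
round_bottle []
square_bottle [(array([0.502, 0.133]), 0.57, array([0.5705, 0.0276]))]
cone_bottle [(array([0.505, 0.277]), 0.92, array([ 0.572 , -0.0297]))]
side_tray [(array([0.355, 0.863]), 0.86, array([ 0.4687, -0.3244]))]
mounting_board []
slide_carton []
stain_jar [(array([0.639, 0.352]), 0.88, array([ 0.6503, -0.0612]))]
[ 257    5   44   53 1792] [278.5971  31.1529] [array([0.5693, 0.0228]), array([0.5692, 0.0256])]
[268 102  32  33 801] [283.7403 118.1423] [array([ 0.5727, -0.0303]), array([ 0.5727, -0.0304])]
[101 148  41  25 458] [120.0131 160.6659] [array([ 0.4599, -0.0587]), array([ 0.4538, -0.0604])]
slide_rack 0.74 [0.47710528 0.30121867]
round_bottle 0.89 [0.57495975 0.07493739]
square_bottle 0.65 [0.57302048 0.02416899]
cone_bottle 0.92 [ 0.57189942 -0.02643223]
side_tray 0.75 [ 0.47068126 -0.3255411 ]
mounting_board 0.57 [0.50340946 0.29754843]
stain_jar 0.66 [ 0.64508399 -0.05782521]
slide_rack 0.64 [0.49562956 0.29955697]
square_bottle 0.89 [0.5629357  0.02332594]
cone_bottle 0.75 [ 0.56691451 -0.02734252]
side_tray 0.71 [ 0.46998366 -0.32518708]
mounting_board 0.63 [0.49774668 0.29969649]
slide_carton 0.66 [0.64537314 0.13432617]
stain_jar 0.74 [ 0.6472774  -0.06164356]
```

View pics/scene6.png

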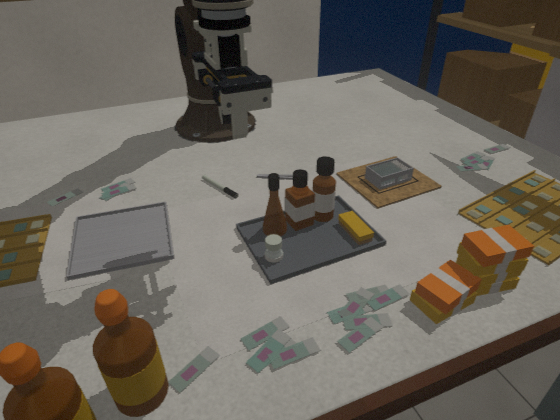

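All three bottles stand upright back in their row, from (272,215) to (325,195). The rack is on the board at (388,177), and the gripper is clear, so I hand in.

```bash
python3 -c "
from cell import arm
print(arm.sign_off())"
```

```text
the job is handed in; nothing more can be done
None
```

The job is handed in (no verdict came back): the last picture shows the rack centred in the board's outline and all three bottles back upright, within a few mm of their start places by camera measurement, with the carton and jar left alone.

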